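# Set the laminator's heat and switch it on

### The job

Get the laminator on the desk warming up for thick pouches: push the wing of its temperature dial round with a fingertip until the dial's index line points at the one long, bold line of the scale, and press the rocker switch next to the dial (the power switch) fully down at its raised rear end, so that it is on. Only push and press, gently: do not grip the dial, and leave the other rocker off and the laminator and everything on and around it where they stand. Finish with the hand clear.

Things in the scene. Friction and masses are not known exactly. Their poses are not given: they have to be found in the camera images.
- laminator: Laminator: low cream box on feet, loose, about 4.5 kg, 210 mm deep (own x) x 420 wide (own y), flat top 85 mm above the desk. Origin: centre of footprint at desk level. Own x points away from its front (feed slot with a 50 mm shelf, nearest the robot), own y to its left. On the top, at own x = -35 mm: dial at y = -132, power rocker at y = -30, reverse rocker at y = +40
- dial (a joint): Temperature dial, rad: 0 with the index at the first scale line (2.2 rad counter-clockwise of the laminator's own x), grows clockwise from above, stops at 0 and 4.40. Nine scale lines, 0.55 rad apart; the long bold line is the sixth, at 2.75. Starts at 0.5 to 1.5. Turns stiffly (0.04 N m, about 2 N at the wing's end), stays where it is left; no clicks or spring
- dial_axis (a point): Point on the dial's axis at the level of the laminator's top; axes as the laminator's. The dial is a bare-aluminium disc 72 mm across, 8 mm thick, with a straight upright black wing across its middle
- dial_wing: The wing of the dial: an upright bar 12 mm thick, reaching 28 mm from the axis at its tail and 34 mm at its pointed index end, 22 mm tall (from 8 to 30 mm above the laminator's top). Origin on the dial's axis at the wing's foot; own x points along the wing to the index end. A white index line runs along the top of the index half
- index_tip (a point): Tip of the index end of the wing, 34 mm from the dial's axis, at the wing's top
- scale_mark (a point): Inner end of the long bold scale line, 39 mm from the dial's axis, on the laminator's top. The line is 16 mm long and 4 mm thick, lying radially; the eight other lines are 8 mm long and 2 mm thick
- power (a joint): Power rocker, the one next to the dial: a grey paddle 36 mm long (along the laminator's x) x 24 mm wide, its two halves forming a shallow V over a cross pivot. 0 = off (front half level, rear half sloping up), 0.40 = on (rear half pushed down level, 7 mm above the laminator's top). About 2 N pushes it over; it stays where it is left
- power_end (a point): Point on the power rocker's rear half, on its upper face, 14 mm from the pivot: press here straight down. When off it lies 12 mm above the laminator's top; when on, 7 mm
- reverse (a joint): Reverse rocker, the same part as the power rocker, 70 mm to its left, the farther one from the dial; starts off (0) and must stay off
- stamp: Loose wooden hand stamp standing on the laminator's top behind the switches, 34 mm across, 61 mm tall. Origin: centre of its underside. Leave it alone
- ink_pad: Loose flat steel ink-pad tin lying on the left end of the laminator's top, 72 x 102 x 18 mm. Origin: centre of its underside. Leave it alone
- stapler: Loose stapler on the desk left of the laminator, 140 x 34 mm, 57 mm tall. Origin: centre of its underside. Leave it alone
- water_bottle: Loose water bottle behind the laminator, 62 mm across, 190 mm tall. Origin: centre of its underside. Leave it alone
- pen_cup: Loose steel pen cup with pens on the desk beyond the laminator's right end, cup 76 mm across, 95 mm tall, pens to 160 mm. Origin: centre of its underside. Leave it alone
- pouch_box: Loose cardboard box of pouches on the desk right of the laminator, 160 x 110 x 45 mm. Origin: centre of its underside. Leave it alone

How it is judged (in metres and radians):
At the end, for the whole second after the job is handed in: The dial's index is within 0.11 rad (6 degrees, a fifth of a scale interval) of the long bold line, the power rocker is down at the rear (joint above 0.32 of 0.40), the reverse rocker is still off (below 0.06) and the laminator has not been shifted more than 15 mm (value of joint dial between 2.64 and 2.86 rad and value of joint power above 0.32 rad and value of joint reverse below 0.06 rad and distance of laminator from where it was at the start of the episode below 0.015 m); the robot touches nothing.
It fails at once if the dial's wing is gripped or forced (over 18 N between fingers and wing) (contact force between the fingers and dial_wing above 18 N).
It fails at once if the other (reverse) rocker is pushed over (value of joint reverse above 0.15 rad).
It fails at once if the laminator is lifted, or shoved more than 15 mm (distance of laminator from where it was at the start of the episode above 0.015 m or height (world z) of laminator above 0.006 m).
It fails at once if a thing standing on or around the laminator is pushed more than 20 mm, lifted or tipped ((distance of stamp from where it was at the start of the episode above 0.02 m or angle between stamp's own z axis and vertical above 0.35 rad) or (distance of ink_pad from where it was at the start of the episode above 0.02 m or angle between ink_pad's own z axis and vertical above 0.35 rad) or (distance of stapler from where it was at the start of the episode above 0.02 m or angle between stapler's own z axis and vertical above 0.35 rad) or (distance of water_bottle from where it was at the start of the episode above 0.02 m or angle between water_bottle's own z axis and vertical above 0.35 rad) or (distance of pen_cup from where it was at the start of the episode above 0.02 m or angle between pen_cup's own z axis and vertical above 0.35 rad) or (distance of pouch_box from where it was at the start of the episode above 0.02 m or angle between pouch_box's own z axis and vertical above 0.35 rad)).
It also fails if it takes over 54 s, if anything falls off the work surface, if the arm or the gripper's body presses on something with over 40 N, if the wrist force passes 120 N, or if a joint passes its speed limit or range.

### The arm

A 6-joint arm with a two-finger parallel gripper is mounted at the origin on the work surface. World frame = base frame: x ahead of the robot, y to its left, z up, the work surface at z = 0. Lengths are in mm, angles in rad, forces in N, time in s.
With the tool pointing down it reaches from about 350 to 975 mm from the base axis. Payload 7.1 kg.
Tool frame: the origin (TCP) lies midway between the tips of the shut fingers; the grasp point (between the pads) lies 19 mm behind it (ctrl.hold_point_z is the distance from the TCP to the grasp point, in mm); x points along the fingers, y is the direction in which the jaws open and shut, and the axes are right-handed (so a half turn about x gives the same grasp; the last joint's range is limited). The gripper opens to 88 mm and grips with 3 to 60 N. Pads are 20 mm wide; open, the fingers measure 115 mm over their backs; the gripper's body (75 mm by 178 mm) begins 61 mm behind the grasp point.
Start: joints at [-1.215, 0.423, 1.63, -0, 1.089, -0.019], TCP at [228.82, -581.589, 222.675] pointing down, gripper open.
Joint ranges: [-3, 3], [-0.9, 2.11], [0.09, 2.58], [-1.31, 4.45], [0.11, 2.69], [-2.54, 2.54]. Speed limits (rad/s): [2.39, 2.39, 3.01, 3.14, 3.14, 3.14].

### API

Orientations are given as a rotation vector (axis times angle).
In Python, from workcell import ctrl, get_image, calibration gives the robot as it stands.
- The arm moves only by the tool move_arm, never from a script. Its argument "rows" is a list of rows, each a list of 5 numbers: the shift along the world's x, y, z in mm, then the turn about the world's z in rad, then the closure, from -1 (fully open) to 1 (shut). In form: [[tx, ty, tz, roll, jaw], ...]. A call has 1 to 12 rows; each row is the pose to reach, as a shift and turn from the pose measured when the call began; what a row does not reach only later rows make up. A row lasts 1/8 s, in which the tool goes at most 62.5 mm and 10.7 degrees, less where a joint would pass 70% of its speed; a pose out of reach is approached as far as the arm can. A call with a gripper value outside its range is refused whole. The fingers move at their own pace and stop on an object; the grip force is fixed at half the most. Time passes only in rows, so rows that repeat a pose let the fingers close. It gives the time, the measured TCP pose, the force and the opening at its end, in the units of the state.
- ctrl.get_obs(): the state, without advancing time (a new reading comes with each control period).
- get_image(name): name is "scene" or "side" or "wrist"; returns the picture (480x640x3 uint8, blue, green, red); there is no depth.
- calibration(name): a dict with "fx", "fy", "cx", "cy" (pixels), "D" ([k1, k2, p1, p2, k3] as OpenCV has them; the pictures are not rectified), "view" (4x4, takes a point from world to camera coordinates); the wrist camera has in their place "T_tool_cam" (4x4, takes a point from camera to tool coordinates, whose origin is the TCP and whose axes are the tool frame's). Camera axes: x right, y up, looking along -z (the intrinsics and any distortion apply to the point x, -y, -z); pixel columns grow to the right and rows downward; lengths in mm; the calibration is good to about 2 mm. A picture is of the moment at which its call begins: read the wrist's pose just before it. calibration takes no time and is no camera call.
- ctrl.close_job(): hands the job in, once; it reports no verdict.
The state is a dict: "t": time; "qpos": joint angles; "qvel": joint speeds; "joint_torque": joint torques, N m; "ee_pos": TCP position; "orientation": TCP orientation; "ft_force": force on the tool from outside, world axes, zero at the start; "moment": the same for the moment, N m; "width": finger opening in mm.
Only numpy, scipy, OpenCV 4.12 (cv2) and the standard library are available. Lean on these libraries where they do the work, as an engineer would, in place of code of your own. Each camera call takes 0.05 s, during which the arm holds its last target.

## Working session

There is one attempt and no reset: what is moved stays moved. The work goes in short steps, Python scripts to look and compute and a tool call to move; the robot and the scene stay as the last step left them, time stands still between calls to the robot, and variables do not carry over. Pictures are saved under pics/ and viewed, and the job is handed in when it is done.

Besides the shell and the picture viewer there is one more tool, called after "Call:" by a JSON object that holds its "name" and its "arguments", one argument or row to a line. move_arm: Moves the arm, as the interface text tells. Its arguments: {"type":"object","properties":{"rows":{"type":"array"}},"required":["rows"]}

```bash
mkdir -p pics; python3 - <<'E'
from workcell import ctrl,get_image,calibration
import cv2
o=ctrl.get_obs();print(o['t'],o['ee_pos'],o['orientation'],o['width'])
for n in ('scene','side','wrist'):
    cv2.imwrite(f'pics/{n}0.png',get_image(n)); c=calibration(n); print(n,c)
E
```

```text
0.0 [ 228.62870382 -581.07944452  221.9018569 ] [ 2.01692735  0.38407425 -2.01741988] 88.11854584120718
scene {'fx': 451.8549345655926, 'fy': 451.8549345655926, 'cx': 323.9695313624721, 'cy': 239.33198704698, 'D': array([-0.03086963,  0.        ,  0.        ,  0.        ,  0.        ]), 'view': array([[ 4.95676005e-01,  8.68395637e-01, -1.39396921e-02,
        -3.53961832e+02],
       [-5.36778808e-01,  3.18929496e-01,  7.81122582e-01,
         2.09658051e+02],
       [ 6.82769221e-01, -3.79701190e-01,  6.24222073e-01,
        -1.34106924e+03],
       [ 0.00000000e+00,  0.00000000e+00,  0.00000000e+00,
         1.00000000e+00]])}
side {'fx': 438.70106110159577, 'fy': 438.70106110159577, 'cx': 318.1093731491675, 'cy': 229.64056038726818, 'D': array([-0.03598306,  0.        ,  0.        ,  0.        ,  0.        ]), 'view': array([[ 9.98585960e-01, -4.85431460e-02,  2.16712556e-02,
        -5.61168666e+02],
       [ 1.34583376e-02,  6.25219188e-01,  7.80333159e-01,
        -1.33046876e+02],
       [-5.14291113e-02, -7.78938078e-01,  6.24988414e-01,
        -8.44701679e+02],
       [ 0.00000000e+00,  0.00000000e+00,  0.00000000e+00,
         1.00000000e+00]])}
wrist {'fx': 372.3104345446339, 'fy': 372.3104345446339, 'cx': 312.68048520927516, 'cy': 243.08297581581118, 'D': array([-0.0052497,  0.       ,  0.       ,  0.       ,  0.       ]), 'T_tool_cam': array([[-6.65716594e-04,  2.76679885e-01, -9.60961913e-01,
        -1.62440858e+02],
       [ 9.99999594e-01,  7.67223458e-04, -4.71861601e-04,
         8.63426922e-01],
       [ 6.06717909e-04, -9.60961837e-01, -2.76680283e-01,
        -7.57313948e+01],
       [ 0.00000000e+00,  0.00000000e+00,  0.00000000e+00,
         1.00000000e+00]])}
```

View pics/scene0.png

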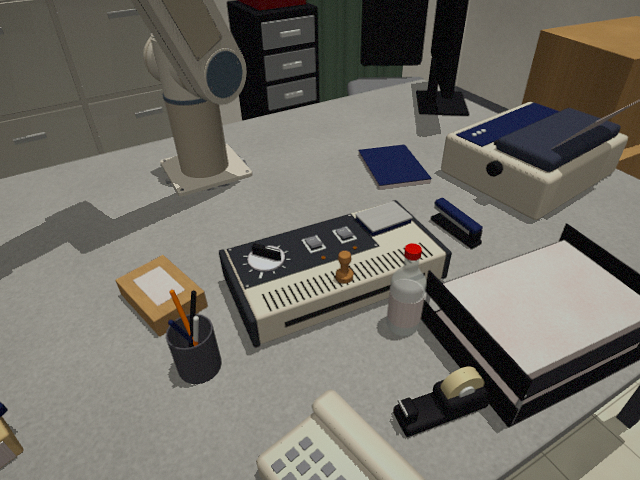

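View pics/side0.png

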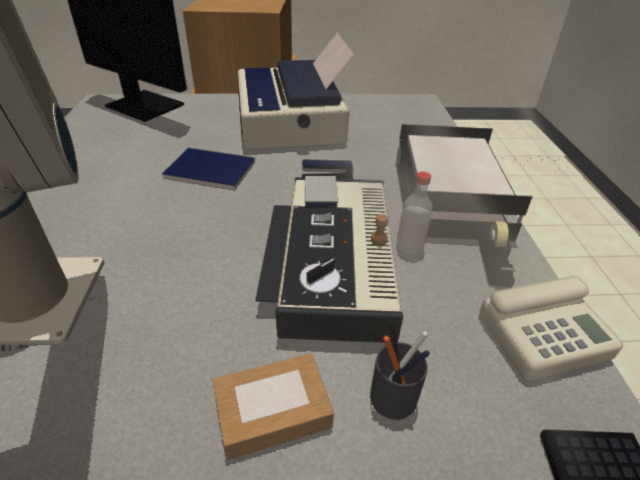

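View pics/wrist0.png

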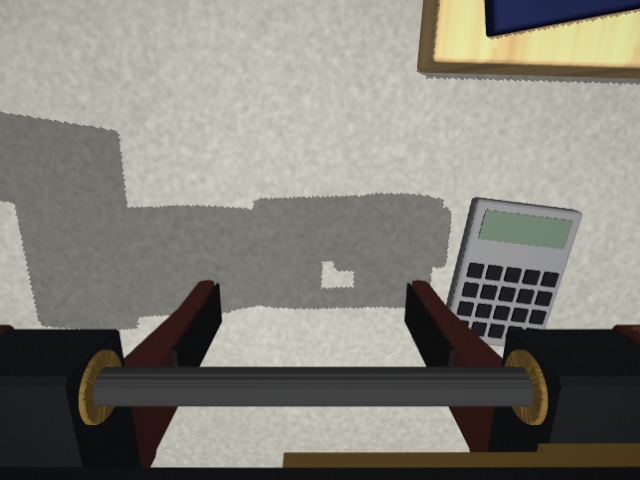

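The scene view shows the dial at (266,258), the power rocker at (313,243) and the reverse rocker at (344,234). In the side view they are at (320,277), (321,241) and (322,219). Next I'll locate them on the laminator's top plane.

```bash
cat > h.py <<'E'
from workcell import ctrl,get_image,calibration
import cv2,numpy as np
from scipy.spatial.transform import Rotation as R
def view(n,o=None):
    c=calibration(n)
    if n!='wrist': return c,np.array(c['view'])
    o=o or ctrl.get_obs()
    T=np.eye(4);T[:3,:3]=R.from_rotvec(o['orientation']).as_matrix();T[:3,3]=o['ee_pos']
    return c,np.linalg.inv(T@c['T_tool_cam'])
def K(c): return np.array([[c['fx'],0,c['cx']],[0,c['fy'],c['cy']],[0,0,1.]])
def proj(n,P,o=None):
    c,V=view(n,o);P=np.atleast_2d(P).astype(float);q=P@V[:3,:3].T+V[:3,3];q=q*[1,-1,-1]
    return cv2.projectPoints(q,np.zeros(3),np.zeros(3),K(c),c['D'])[0][:,0]
def ray(n,uv,z,o=None):
    c,V=view(n,o);u=cv2.undistortPoints(np.array(uv,float).reshape(-1,1,2),K(c),c['D'])[:,0]
    d=np.c_[u[:,0],-u[:,1],-np.ones(len(u))]@V[:3,:3];C=-V[:3,:3].T@V[:3,3]
    return C+d*((z-C[2])/d[:,2])[:,None]
E
python3 - <<'E'
from h import *
print(ray('scene',[(266,258),(313,243),(344,234)],90).round(1))
print(ray('side',[(320,277),(321,241),(322,219)],90).round(1))
a,b=cv2.imread('pics/scene0.png'),cv2.imread('pics/side0.png')
cv2.imwrite('pics/z0.png',np.hstack([cv2.resize(a[200:350,210:310],(400,600),interpolation=2),cv2.resize(b[170:320,270:370],(400,600),interpolation=2)]))
# tool axes
print(R.from_rotvec(ctrl.get_obs()['orientation']).as_matrix().round(3))
E
```

```text
[[563.8 -43.4  90. ]
 [569.9  58.1  90. ]
 [576.8 127.8  90. ]]
[[561.1 -46.5  90. ]
 [568.2  52.7  90. ]
 [574.1 123.6  90. ]]
[[-0.     0.366 -0.931]
 [ 0.001 -0.931 -0.366]
 [-1.    -0.001 -0.   ]]
```

View pics/z0.png

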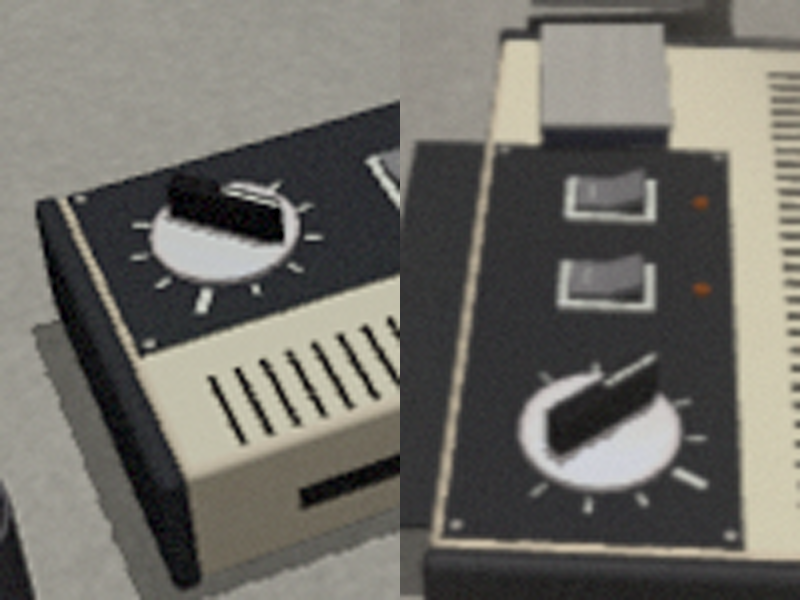

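Call:
{"name": "move_arm", "arguments": {
  "rows": [
    [25,42,20,0.04,1],
    [50,84,20,0.08,1],
    [75,126,20,0.12,1],
    [100,168,20,0.16,1],
    [125,210,20,0.2,1],
    [150,252,20,0.24,1],
    [175,294,20,0.28,1],
    [200,336,20,0.32,1],
    [225,378,20,0.36,1],
    [250,420,20,0.4,1],
    [275,462,20,0.44,1],
    [293,491,20,0.48,1]
  ]
}}

```text
t: 1.65
ee_pos: [522.3, -88.3, 242.0]
orientation: [1.712, 0.784, -1.713]
ft_force: [0.4, 0.6, -0.1]
width: 0.3
```

```bash
python3 - <<'E'
from h import *
o=ctrl.get_obs();print(o['t'],o['ee_pos'],o['width'],R.from_rotvec(o['orientation']).as_matrix()[:,1])
import pickle;pickle.dump(o,open('o1.pkl','wb'))
cv2.imwrite('pics/w1.png',get_image('wrist'))
print(ray('scene',[(413,247)],190), ray('side',[(424,176)],190))
E
```

```text
1.65 [522.34739307 -88.33447653 241.97500978] 0.2833352312589355 [ 0.75612519 -0.65442562 -0.00134376]
[[773.31522198 139.00132642 190.        ]] [[774.01112685 128.83274767 190.        ]]
```

View pics/w1.png

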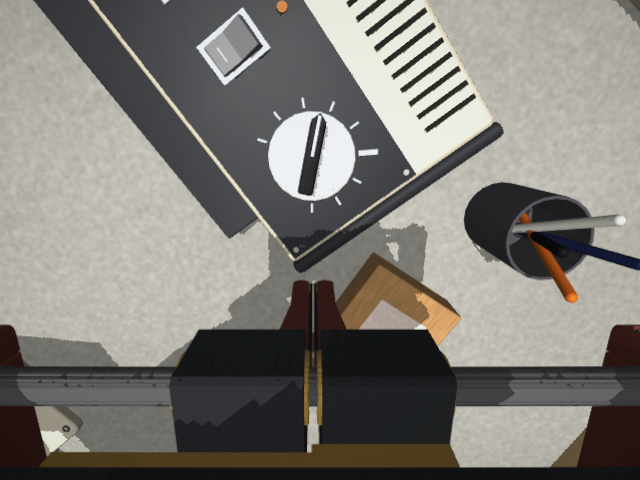

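The wrist view shows the dial centred near (311,155) with the index pointing at about (318,115), the bold line at (368,152) and the power rocker at (234,46). I'll zoom in on these.

```bash
python3 - <<'E'
import cv2
a=cv2.imread('pics/w1.png');cv2.imwrite('pics/w1z.png',cv2.resize(a[90:220,245:390],None,fx=5,fy=4.6,interpolation=2)[:600] if 0 else cv2.resize(a[90:215,240:390],None,fx=4.8,fy=4.8,interpolation=cv2.INTER_CUBIC))
cv2.imwrite('pics/w1y.png',cv2.resize(a[0:100,180:300],None,fx=6,fy=6,interpolation=cv2.INTER_CUBIC))
E
```

```text
(no output)
```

View pics/w1z.png

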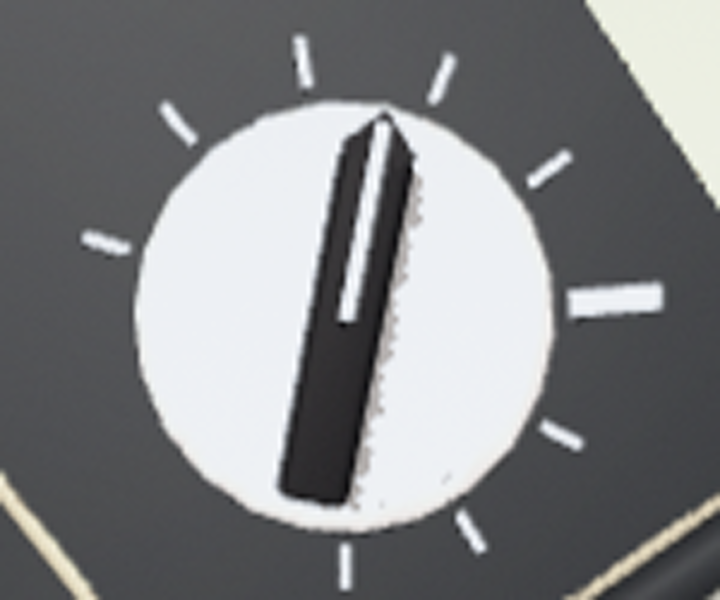

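View pics/w1y.png

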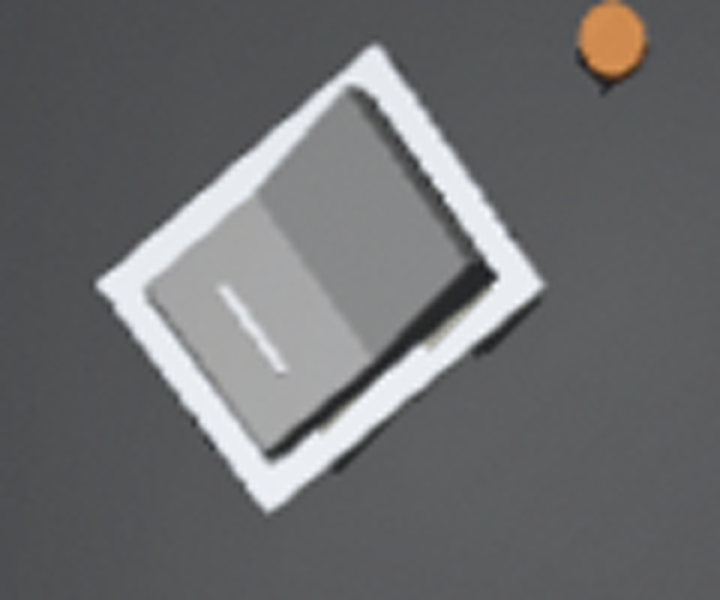

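```bash
cat > fit.py <<'E'
from h import *
import pickle
from scipy.optimize import least_squares
o=pickle.load(open('o1.pkl','rb'))
L=np.array([(106,243),(178,123),(303,61),(442,78),(550,169),(615,300),(561,436),(471,532),(346,567)])/4.8+[240,90]-[.4,.4]
P=ray('wrist',L,85,o)[:,:2]
ang=2.2-.55*np.arange(9);r=np.full(9,43.);r[5]=47
def f(p):
    a=ang+p[2]; return (p[:2]+r[:,None]*p[3]*np.c_[np.cos(a),np.sin(a)]-P).ravel()
s=least_squares(f,[562,-45,-.075,1]);print(s.x,np.abs(s.fun).max())
x,y,yaw,_=s.x
# index line: zoom ends (383,122),(347,318) at z=115 ; tail mid (315,496)
I=ray('wrist',np.array([(383,122),(347,318)])/4.8+[240,90],115,o)[:,:2]
w=np.arctan2(*(I[0]-I[1])[::-1]);print('w',w,'dial',2.2-(w-yaw), I)
T=ray('wrist',np.array([(383,115),(315,496)])/4.8+[240,90],115,o)[:,:2];w2=np.arctan2(*(T[0]-T[1])[::-1]);print(w2,2.2-(w2-yaw),T)
c,s_=np.cos(yaw),np.sin(yaw);Rm=np.array([[c,-s_],[s_,c]])
lam=np.array([x,y])-Rm@[-35,-132];print('lam',lam)
print('power pivot',lam+Rm@[-35,-30],'press',lam+Rm@[-35+14,-30],'rev',lam+Rm@[-35,40])
q=np.array([(260,190),(350,88),(470,262),(372,357)])/6+[180,0]
print('rear quad',ray('wrist',q[[0,3]],92,o)[:,:2].mean(0),ray('wrist',q[[1,2]],99,o)[:,:2].mean(0))
E
python3 fit.py
```

```text
[ 5.60356869e+02 -4.38166688e+01 -8.40765198e-02  1.00624611e+00] 0.2299698076981258
w 0.6704464989041243 dial 1.4454769813190649 [[585.62042626 -24.35041312]
 [562.21614314 -42.90956925]]
0.6755360349162952 1.440387445306894 [[586.28283315 -23.57789008]
 [539.82660913 -60.80348455]]
lam [606.31826687  84.77784858]
power pivot [568.92257407  57.82303157] press [582.87312118  56.64734656] rev [574.80099911 127.57576714]
rear quad [569.44148468  57.60703239] [585.81198691  55.87639407]
```

Call:
{"name": "move_arm", "arguments": {
  "rows": [
    [14,36,0,0.1,1],
    [28,73,-40,0.21,1],
    [28,73,-80,0.21,1],
    [28,73,-110,0.21,1],
    [28,73,-130,0.21,1],
    [28,73,-142,0.21,1],
    [28,73,-142,0.21,1]
  ]
}}

```text
t: 2.58
ee_pos: [551.5, -13.3, 99.5]
orientation: [1.569, 0.932, -1.569]
ft_force: [-0.8, -0.0, 0.1]
width: 0.6
```

```bash
cat > plan.py <<'E'
from h import *
import sys
A=np.array([560.4,-43.8])
def go(al,r,d,z=99):
    o=ctrl.get_obs();M=R.from_rotvec(o['orientation']).as_matrix();phi=np.arctan2(M[1,1],M[0,1])
    p=o['ee_pos'];print('t',round(o['t'],2),np.round(p,1),'phi',phi.round(3),'f',np.round(o['ft_force'],2))
    for a,dd in zip(al,np.broadcast_to(d,len(al))):
        u=np.array([np.cos(a),np.sin(a)]);n=np.array([-u[1],u[0]]);c=A+r*u+dd*n
        print([round(float(v),1) for v in (c[0]-p[0],c[1]-p[1],z-p[2])]+[round(float(a-np.pi/2-phi),2),1])
E
python3 - <<'E'
from plan import *
a=np.linspace(1.02,0.4,12);go(a,20,19)
cv2.imwrite('pics/w2.png',get_image('wrist'))
E
```

```text
t 2.58 [551.5 -13.3  99.5] phi -0.501 f [-0.82 -0.01  0.08]
[3.1, -3.5, -0.5, -0.05, 1]
[4.7, -3.2, -0.5, -0.11, 1]
[6.2, -3.0, -0.5, -0.16, 1]
[7.8, -2.9, -0.5, -0.22, 1]
[9.3, -2.9, -0.5, -0.27, 1]
[10.9, -2.9, -0.5, -0.33, 1]
[12.4, -3.1, -0.5, -0.39, 1]
[13.9, -3.3, -0.5, -0.44, 1]
[15.5, -3.7, -0.5, -0.5, 1]
[17.0, -4.1, -0.5, -0.56, 1]
[18.4, -4.6, -0.5, -0.61, 1]
[19.9, -5.2, -0.5, -0.67, 1]
```

View pics/w2.png

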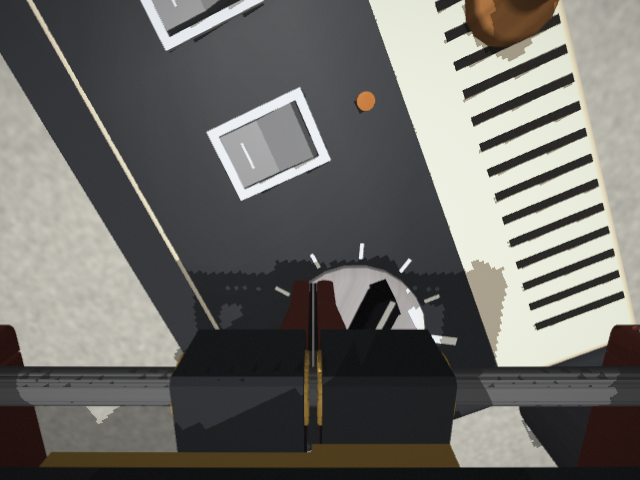

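The shut fingers at (312,290) stand beside the wing with a clear gap to its tip at (385,285). I'll start the arc.

Call:
{"name": "move_arm", "arguments": {
  "rows": [
    [3,-3.5,-0.5,-0.05,1],
    [4.7,-3.2,-0.5,-0.11,1],
    [6.2,-3,-0.5,-0.16,1],
    [7.8,-2.9,-0.5,-0.22,1],
    [9.3,-2.9,-0.5,-0.27,1],
    [10.9,-2.9,-0.5,-0.33,1],
    [12.4,-3.1,-0.5,-0.39,1],
    [13.9,-3.3,-0.5,-0.44,1],
    [15.5,-3.7,-0.5,-0.5,1],
    [17,-4.1,-0.5,-0.56,1],
    [18.4,-4.6,-0.5,-0.61,1],
    [19.9,-5.2,-0.5,-0.67,1]
  ]
}}

```text
t: 4.12
ee_pos: [572.4, -18.5, 101.0]
orientation: [2.007, 0.405, -2.001]
ft_force: [-2.4, 0.2, 0.5]
width: 0.6
```

```bash
python3 - <<'E'
from plan import *
go(np.linspace(0.35,-0.15,10),20,19)
cv2.imwrite('pics/w3.png',get_image('wrist'))
E
```

```text
t 4.12 [572.4 -18.5 101. ] phi -1.173 f [-2.36  0.2   0.49]
[0.3, -0.6, -2.0, -0.05, 1]
[1.6, -1.3, -2.0, -0.1, 1]
[2.9, -2.1, -2.0, -0.16, 1]
[4.2, -2.9, -2.0, -0.21, 1]
[5.4, -3.9, -2.0, -0.27, 1]
[6.6, -4.9, -2.0, -0.33, 1]
[7.7, -5.9, -2.0, -0.38, 1]
[8.7, -7.1, -2.0, -0.44, 1]
[9.7, -8.2, -2.0, -0.49, 1]
[10.6, -9.5, -2.0, -0.55, 1]
```

View pics/w3.png

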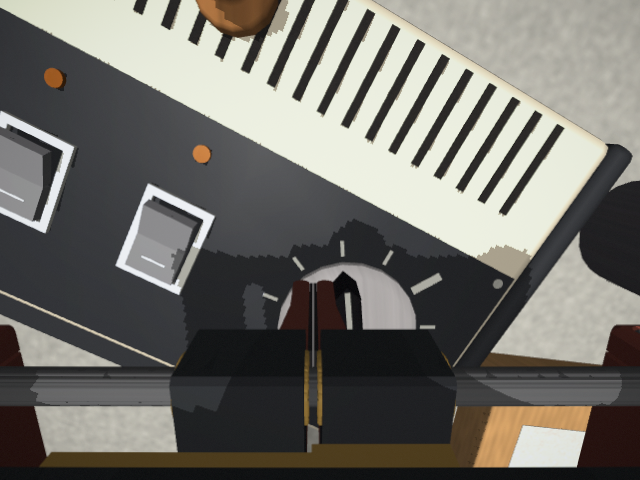

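The wing (345,295) now lies flush along the finger and the forces are low. I'll carry on round.

```bash
python3 - <<'E'
from plan import *
go(np.linspace(0.34,-0.5,12),20,19)
E
```

```text
t 4.17 [572.6 -18.6 101. ] phi -1.176 f [-0.94  0.79  0.36]
[0.3, -0.6, -2.0, -0.05, 1]
[2.1, -1.7, -2.0, -0.13, 1]
[3.9, -2.8, -2.0, -0.21, 1]
[5.6, -4.1, -2.0, -0.28, 1]
[7.1, -5.5, -2.0, -0.36, 1]
[8.6, -7.1, -2.0, -0.44, 1]
[9.9, -8.7, -2.0, -0.51, 1]
[11.1, -10.4, -2.0, -0.59, 1]
[12.1, -12.3, -2.0, -0.67, 1]
[13.1, -14.2, -2.0, -0.74, 1]
[13.8, -16.1, -2.0, -0.82, 1]
[14.4, -18.1, -2.0, -0.89, 1]
```

Call:
{"name": "move_arm", "arguments": {
  "rows": [
    [0.3,-0.6,-1,-0.05,1],
    [2.1,-1.7,-1.5,-0.13,1],
    [3.9,-2.8,-1.5,-0.21,1],
    [5.6,-4.1,-1.5,-0.28,1],
    [7.1,-5.5,-1.5,-0.36,1],
    [8.6,-7.1,-1.5,-0.44,1],
    [9.9,-8.7,-1.5,-0.51,1],
    [11.1,-10.4,-1.5,-0.59,1],
    [12.1,-12.3,-1.5,-0.67,1],
    [13.1,-14.2,-1.5,-0.74,1],
    [13.8,-16.1,-1.5,-0.82,1],
    [14.4,-18.1,-1.5,-0.89,1]
  ]
}}

```text
t: 5.68
ee_pos: [587.5, -36.6, 100.5]
orientation: [-1.948, 0.492, 1.939]
ft_force: [0.6, 1.2, 0.6]
width: 1.0
```

```bash
python3 - <<'E'
from plan import *
import pickle
o=ctrl.get_obs();pickle.dump(o,open('o4.pkl','wb'))
go(np.linspace(-.5,-0.62,4),20,19)
a=get_image('wrist');cv2.imwrite('pics/w4.png',a)
s=get_image('scene');s2=get_image('side')
cv2.imwrite('pics/s4.png',np.hstack([cv2.resize(s[200:350,210:310],(400,600),interpolation=2),cv2.resize(s2[170:320,270:370],(400,600),interpolation=2)]))
E
```

```text
t 5.67 [587.5 -36.6 100.5] phi -2.067 f [0.58 1.18 0.63]
[-0.5, -0.1, -1.5, -0.0, 1]
[-0.2, -1.2, -1.5, -0.04, 1]
[0.0, -2.3, -1.5, -0.08, 1]
[0.2, -3.4, -1.5, -0.12, 1]
```

View pics/w4.png

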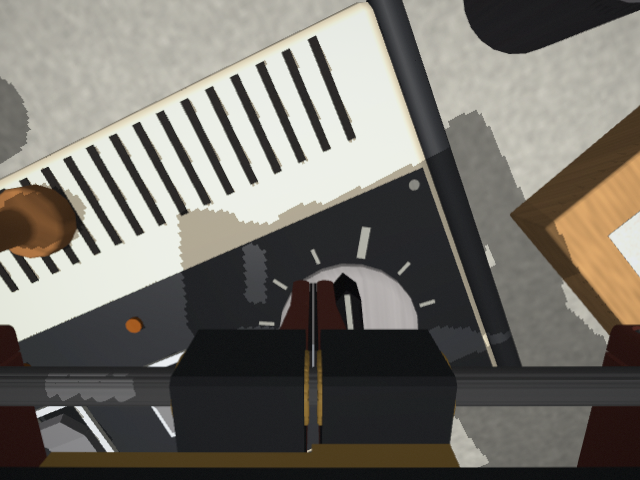

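View pics/s4.png

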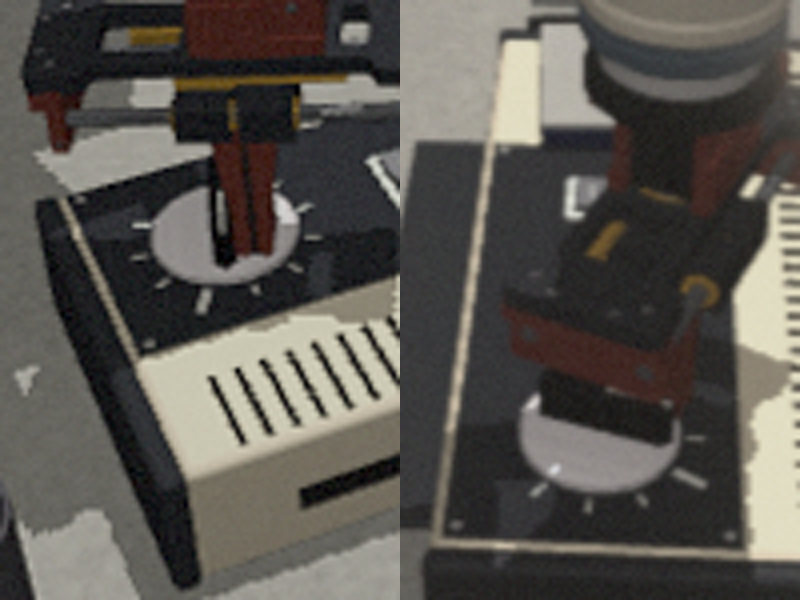

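```bash
python3 - <<'E'
from plan import *
import pickle
o=pickle.load(open('o4.pkl','rb'))
for w in (-.3,-.35,-.4,-.45,-.5,-.55,-.634):
    print(w,proj('wrist',[list(A+34*np.array([np.cos(w),np.sin(w)]))+[115],list(A+10*np.array([np.cos(w),np.sin(w)]))+[115]],o).round(1).tolist())
print('mark',proj('wrist',[list(A+r*np.array([np.cos(.634),-np.sin(.634)]))+[85] for r in(39,55)],o))
a=cv2.imread('pics/w4.png');cv2.imwrite('pics/w4z.png',cv2.resize(a[220:340,270:430],None,fx=5,fy=5,interpolation=cv2.INTER_CUBIC))
E
```

```text
-0.3 [[340.4, 289.9], [349.9, 338.9]]
-0.35 [[344.4, 289.3], [351.0, 338.7]]
-0.4 [[348.3, 288.9], [352.1, 338.6]]
-0.45 [[352.3, 288.6], [353.2, 338.5]]
-0.5 [[356.2, 288.5], [354.4, 338.5]]
-0.55 [[360.2, 288.6], [355.5, 338.5]]
-0.634 [[366.8, 289.2], [357.4, 338.7]]
mark [[360.29316158 256.70675613]
 [365.85594854 225.97140006]]
```

View pics/w4z.png

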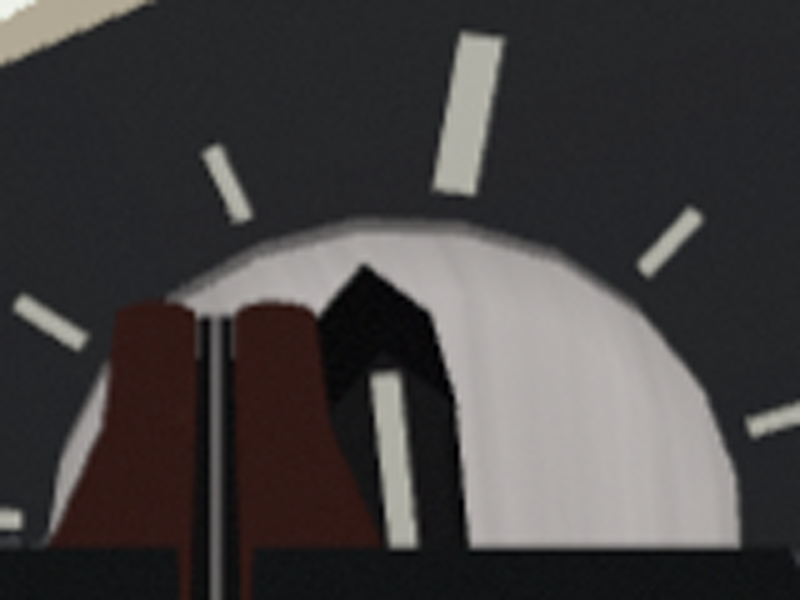

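```bash
python3 - <<'E'
from plan import *
go(np.linspace(-.54,-0.74,6),20,19)
E
```

```text
t 5.83 [587.6 -36.8 100.3] phi -2.064 f [-0.53  0.82  0.5 ]
[-0.3, -1.0, -1.3, -0.05, 1]
[-0.1, -2.1, -1.3, -0.09, 1]
[0.1, -3.2, -1.3, -0.13, 1]
[0.2, -4.3, -1.3, -0.17, 1]
[0.3, -5.4, -1.3, -0.21, 1]
[0.4, -6.5, -1.3, -0.25, 1]
```

Call:
{"name": "move_arm", "arguments": {
  "rows": [
    [0,-1,-0.5,-0.05,1],
    [0,-2.1,-0.5,-0.09,1],
    [0.1,-3.2,-0.5,-0.13,1],
    [0.2,-4.3,-0.5,-0.17,1],
    [0.3,-5.4,-0.5,-0.21,1],
    [0.4,-6.5,-0.5,-0.24,1],
    [0.4,-6.5,-0.5,-0.24,1]
  ]
}}

```text
t: 6.7
ee_pos: [588.4, -43.3, 100.2]
orientation: [-1.8, 0.688, 1.789]
ft_force: [0.4, 2.0, 1.2]
width: 0.7
```

```bash
python3 - <<'E'
from plan import *
o=ctrl.get_obs();go([-.76,-.8],20,19)
for w in (-.5,-.55,-.6,-.634,-.7):
    print(w,proj('wrist',[list(A+34*np.array([np.cos(w),np.sin(w)]))+[115],list(A+10*np.array([np.cos(w),np.sin(w)]))+[115]],o).round(1).tolist())
a=get_image('wrist');cv2.imwrite('pics/w5z.png',cv2.resize(a[220:340,270:430],None,fx=5,fy=5,interpolation=cv2.INTER_CUBIC))
E
```

```text
t 6.7 [588.4 -43.3 100.2] phi -2.303 f [0.38 2.04 1.21]
[-0.4, -0.5, -1.2, -0.03, 1]
[-0.4, -1.6, -1.2, -0.07, 1]
-0.5 [[337.6, 291.2], [349.1, 339.8]]
-0.55 [[341.5, 290.4], [350.2, 339.6]]
-0.6 [[345.4, 289.9], [351.3, 339.4]]
-0.634 [[348.1, 289.6], [352.0, 339.3]]
-0.7 [[353.3, 289.3], [353.5, 339.2]]
```

View pics/w5z.png

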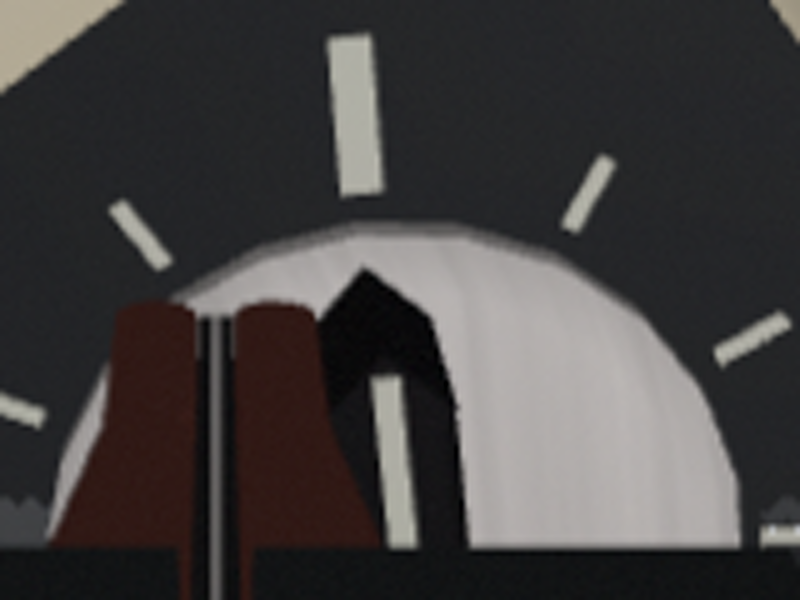

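The index line (slope 0.093) and the bold line (slope 0.082) nearly line up, which puts the wing at about -0.62 against the target of -0.634. I'll back off and check from above.

Call:
{"name": "move_arm", "arguments": {
  "rows": [
    [4,4.5,0.5,0,1],
    [9,10,1,0,1],
    [9,10,30,0,1],
    [9,10,80,0,1],
    [-15,20,120,0.15,1],
    [-35,30,130,0.3,1],
    [-60,40,130,0.45,1],
    [-68,45,130,0.6,1],
    [-68,48,130,0.65,1],
    [-68,48,130,0.65,1]
  ]
}}

```text
t: 8.0
ee_pos: [520.5, 5.1, 230.3]
orientation: [-2.185, 0.088, 2.173]
ft_force: [-0.2, -0.5, 0.2]
width: 0.8
```

```bash
python3 - <<'E'
from h import *
import pickle
o=ctrl.get_obs();pickle.dump(o,open('o6.pkl','wb'));print(o['t'],o['ee_pos'],o['ft_force'])
a=get_image('wrist');cv2.imwrite('pics/w6.png',a)
u=proj('wrist',[[560.4,-43.8,95]],o)[0].astype(int);print(u);x0,y0=u-[75,60];y0=max(y0,0);print(x0,y0)
cv2.imwrite('pics/w6z.png',cv2.resize(a[y0:y0+120,x0:x0+150],None,fx=5,fy=5,interpolation=2))
E
```

```text
8.0 [520.47850865   5.07400067 230.30027278] [-0.23641099 -0.50521254  0.17160656]
[369 179]
294 119
```

View pics/w6.png

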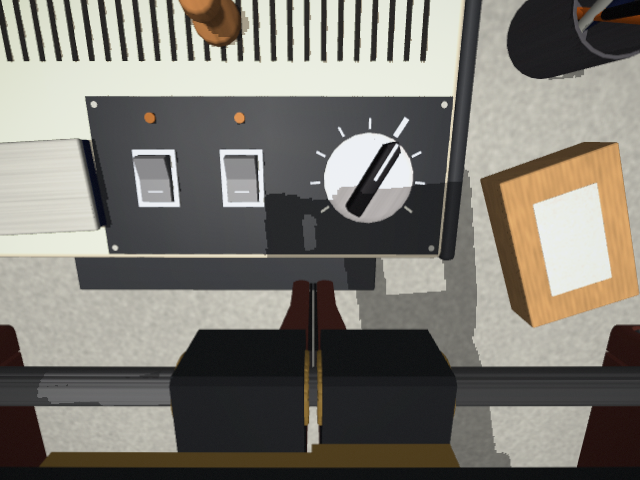

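View pics/w6z.png

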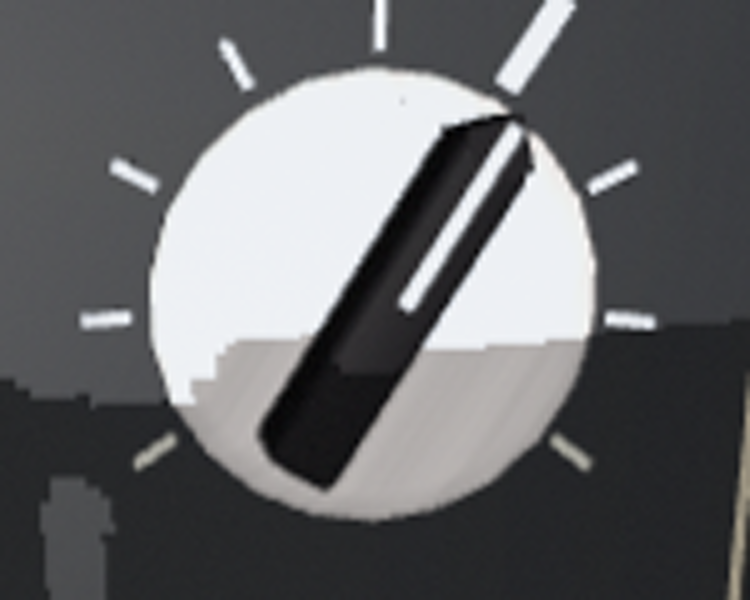

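```bash
python3 - <<'E'
from h import *
import pickle
from scipy.optimize import least_squares
o=pickle.load(open('o6.pkl','rb'))
z=lambda l:np.array(l)/5.+[294,119]-.4
L=z([(155,452),(106,320),(135,176),(237,65),(380,22),(0,0),(613,177),(630,321),(572,452)]);k=np.array([0,1,2,3,4,6,7,8])
P=ray('wrist',L,85,o)[k,:2];a0=(2.2-.55*np.arange(9))[k]
s=least_squares(lambda p:(p[:2]+43*np.c_[np.cos(a0+p[2]),np.sin(a0+p[2])]-P).ravel(),[560,-44,-.08]);print(s.x,abs(s.fun).max())
yaw=s.x[2]
for q in ([(516,128),(406,306)],):
    I=ray('wrist',z(q),115,o)[:,:2];w=np.arctan2(*(I[0]-I[1])[::-1]);print('w',w,'dial',2.2-w+yaw)
T=ray('wrist',z([(522,118),(294,462)]),115,o)[:,:2];w=np.arctan2(*(T[0]-T[1])[::-1]);print('w',w,'dial',2.2-w+yaw)
b=s.x[:2]; c,sn=np.cos(yaw),np.sin(yaw);Rm=np.array([[c,-sn],[sn,c]])
print('press',b+Rm@[13,102], b+Rm@[0,102],'lam',b-Rm@[-35,-132])
M=R.from_rotvec(o['orientation']).as_matrix();print('phi',np.arctan2(M[1,1],M[0,1]))
a=cv2.imread('pics/w6.png');cv2.imwrite('pics/w6y.png',cv2.resize(a[130:230,120:280],None,fx=5,fy=5,interpolation=2))
E
```

```text
[ 5.60126189e+02 -4.39433214e+01 -8.33460036e-02] 0.2905233219472647
w -0.6067820215769615 dial 2.7234360179640844
w -0.6408380596318723 dial 2.7574920560189953
press [581.572516    56.62036518] [568.61764249  57.70260924] lam [605.99363438  84.68473721]
phi -1.652809009089644
```

View pics/w6y.png

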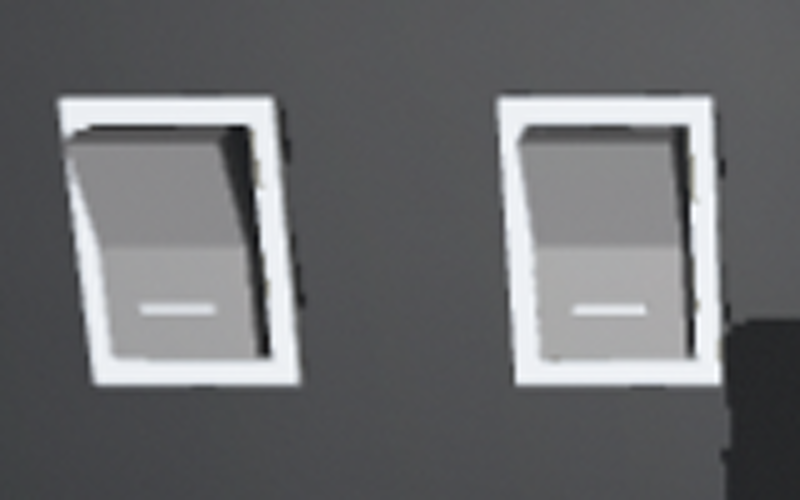

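The dial reads 2.72 to 2.76 (target 2.75), the laminator hasn't moved and both rockers are off. Next is the power rocker.

Call:
{"name": "move_arm", "arguments": {
  "rows": [
    [20,17,0,0,1],
    [41,34,0,0,1],
    [61,51.5,-30,0,1],
    [61,51.5,-70,0,1],
    [61,51.5,-100,0,1],
    [61,51.5,-120,0,1],
    [61,51.5,-126,0,1],
    [61,51.5,-126,0,1],
    [61,51.5,-129,0,1],
    [61,51.5,-131,0,1],
    [61,51.5,-133,0,1],
    [61,51.5,-134,0,1]
  ]
}}

```text
t: 9.55
ee_pos: [582.4, 56.4, 96.7]
orientation: [-2.186, 0.088, 2.17]
ft_force: [1.5, -0.1, 2.1]
width: 0.4
```

Call:
{"name": "move_arm", "arguments": {
  "rows": [
    [0,0,-1,0,1],
    [0,0,-2,0,1],
    [0,0,-3,0,1],
    [0,0,-4,0,1],
    [0,0,-5,0,1],
    [0,0,-5,0,1]
  ]
}}

```text
t: 10.3
ee_pos: [582.5, 56.4, 92.3]
orientation: [-2.186, 0.088, 2.17]
ft_force: [-1.0, -0.7, 8.0]
width: 0.4
```

Call:
{"name": "move_arm", "arguments": {
  "rows": [
    [0,0,-0.8,0,1],
    [0,0,-1,0,1],
    [0,0,-1,0,1]
  ]
}}

```text
t: 10.68
ee_pos: [582.5, 56.4, 92.2]
orientation: [-2.187, 0.088, 2.17]
ft_force: [-2.6, 0.1, 10.7]
width: 0.6
```

It has bottomed out at 92.2 mm with 10.7 N. I'll lift straight up and look.

Call:
{"name": "move_arm", "arguments": {
  "rows": [
    [0,0,5,0,1],
    [0,0,20,0,1],
    [0,0,60,0,1],
    [0,0,100,0,1],
    [-20,-17,138,0,1],
    [-45,-40,138,0,1],
    [-62,-51,138,0,1],
    [-62,-51,138,0,1],
    [-62,-51,138,0,1]
  ]
}}

```text
t: 11.8
ee_pos: [521.1, 5.8, 230.1]
orientation: [-2.187, 0.088, 2.17]
ft_force: [-0.0, -0.1, -0.3]
width: 0.4
```

```bash
python3 - <<'E'
from h import *
import pickle
o=ctrl.get_obs();pickle.dump(o,open('o7.pkl','wb'));print(o['t'],o['ee_pos'],o['ft_force'])
a=get_image('wrist');cv2.imwrite('pics/w7.png',a)
cv2.imwrite('pics/w7y.png',cv2.resize(a[90:240,120:440],None,fx=2.5,fy=2.5,interpolation=2))
s=get_image('scene');cv2.imwrite('pics/s7.png',s)
E
```

```text
11.8 [521.0730506    5.78541502 230.10771879] [-0.03883756 -0.14980495 -0.29246439]
```

View pics/w7y.png

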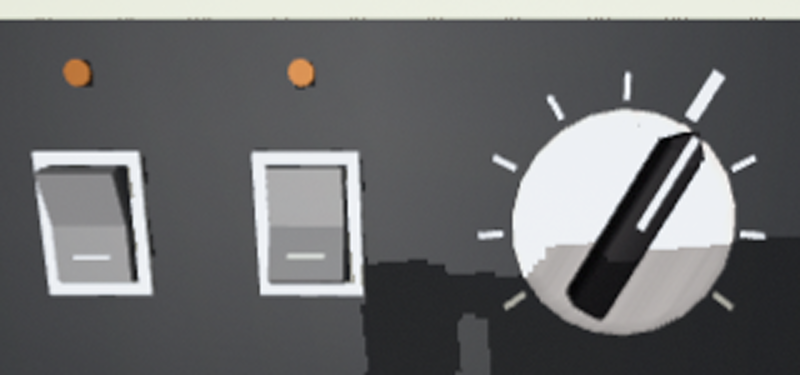

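View pics/s7.png

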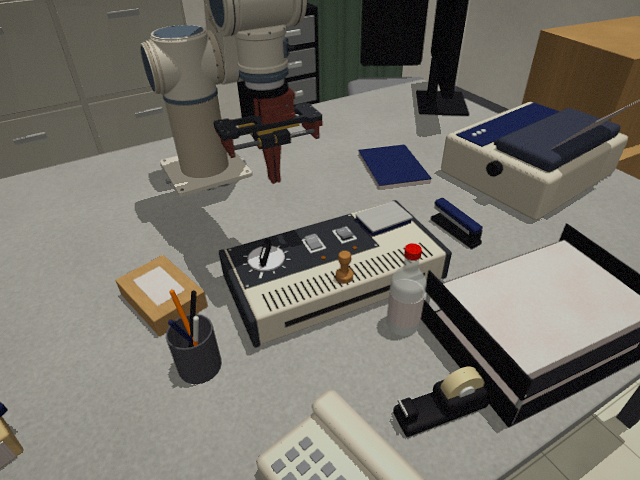

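The rear half of the power rocker now looks level, and reverse and the dial are unchanged. I'll check the rocker angle numerically.

```bash
python3 - <<'E'
from h import *
import pickle
o=pickle.load(open('o7.pkl','rb'))
b=np.array([568.6,57.7]);yaw=-.0835;c,s=np.cos(yaw),np.sin(yaw);Rm=np.array([[c,-s],[s,c]])
for t in (0,.2,.3,.35,.4):
    pts=[]
    for sx,th in ((1,.4-t),(-1,t)):
        for y in(12,-12): pts.append(list(b+Rm@[sx*18*np.cos(th),y])+[92+18*np.sin(th)])
    print(t,(proj('wrist',pts,o)).round(1).tolist())
print('pivot',proj('wrist',[list(b+Rm@[0,y])+[92] for y in(12,-12)],o).round(1).tolist())
a=cv2.imread('pics/w7.png');cv2.imwrite('pics/w7p.png',cv2.resize(a[140:220,210:280],None,fx=7,fy=7,interpolation=2))
E
```

```text
0 [[224.2, 159.7], [255.3, 159.7], [228.9, 202.6], [258.3, 202.6]]
0.2 [[225.2, 158.0], [255.9, 158.0], [227.9, 202.9], [257.7, 202.9]]
0.3 [[225.7, 157.6], [256.2, 157.6], [227.4, 202.7], [257.3, 202.7]]
0.35 [[225.9, 157.4], [256.4, 157.4], [227.1, 202.5], [257.2, 202.5]]
0.4 [[226.2, 157.4], [256.5, 157.3], [226.9, 202.3], [257.0, 202.3]]
pivot [[227.6, 180.3], [257.4, 180.3]]
```

View pics/w7p.png

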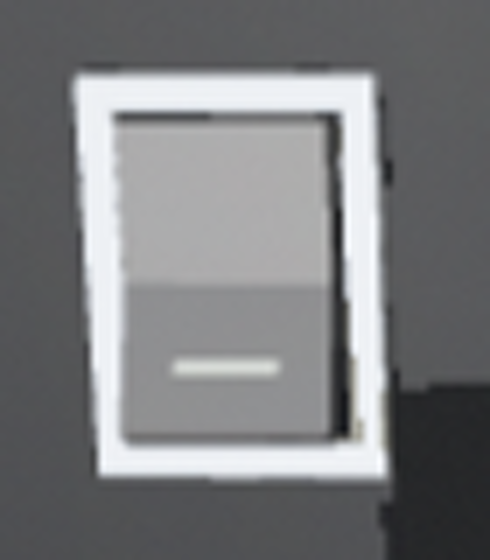

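The rocker's edges fit an angle of about 0.35 to 0.40, and the press ended on a hard stop, so it is on. The hand is clear, so I'll hand the job in.

```bash
python3 - <<'E'
from workcell import ctrl
ctrl.close_job();print(ctrl.get_obs()['t'])
E
```

```text
the job is handed in; nothing more can be done
the job is handed in; nothing more can be done
```

The dial now points at the long bold line and the power rocker is on. I handed the job in at about 12 s of the 54 s; no verdict is reported.

- **Dial:** I pushed the wing's index end clockwise with the shut fingertips, from about 1.44 rad, at low force (wrist force about 2.5 N or less at the readings). From above, two readings of the wing gave 2.72 and 2.76 rad. They differ slightly, but both are inside the 2.64–2.86 band. The last picture, taken after the press, shows the dial unchanged.
- **Power rocker:** I pressed the rear end straight down until it stopped firmly at z = 92.2 mm with about 11 N. Its edges in the last picture fit an angle of about 0.35–0.40. That picture resolves the angle only roughly, so the firm stop is the stronger evidence that it is fully down.
- **Everything else:** The reverse rocker still looks off. The laminator's position agreed to within 0.4 mm before and after the dial push; I did not measure it again after the press. By eye, the other items are where they were. The hand ended clear, at a height of 230 mm in front of the panel.

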